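# Close the punch length gauge and lock its tailstock

## Robot

A 7-joint arm with a two-finger parallel gripper is mounted at the origin on the work surface. World frame = base frame: x ahead of the robot, y to its left, z up, the work surface at z = 0. Lengths are in m, angles in rad, forces in N, time in s.
With the tool pointing down it reaches from about 0.4 to 0.875 m from the base axis. Payload 19.3 kg.
Tool frame: the origin (TCP) lies between the finger pads; the fingertips stand env.tip_extent ahead of it and the grasp point (between the pads) lies 3 mm ahead of it (env.tip_extent is the distance from the TCP to the fingertips, in m); z points along the fingers, y is the line along which they close (so a half turn about z gives the same grasp; the last joint's range is limited). The gripper opens to 85 mm and grips with 20 to 120 N. Pads are 22 mm wide; open, the fingers measure 114 mm over their backs; the gripper's body (76 mm by 85 mm) begins 54 mm behind the grasp point. The pads swing forward as they close: fully open they stand 13 mm farther back than shut.
Start: joints at [1.18, 0.521, -0.036, 1.599, 0.021, 1.021, -0.113], TCP at [0.197, -0.593, 0.253] pointing down, gripper open.
Joint ranges: [-2.91, 2.91], [-0.3, 2.13], [-1.5, 1.42], [0.17, 2.43], [-1.26, 4.41], [0.16, 1.93], [-2.52, 2.52]. Speed limits (rad/s): [1.89, 1.89, 2.39, 2.39, 3.01, 3.01, 3.01].

## Interface

Orientations are given as a rotation vector (axis times angle).
In Python, from plant import env gives the robot as it stands.
- The arm moves only by the tool arm_command, never from a script. Its argument "series" is a list of rows, each a list of 3 entries, a list of its own where there are three numbers: the gripper command: -1 is shut, 1 is fully open, values between are in proportion, then the shift along the tool's x, y, z normalised to -1 to 1, where 1 is 40 cm, then the turn about the tool's z normalised to -1 to 1, where 1 is 0.08 rad. In form: [[jaw, [dx, dy, dz], yaw], ...]. A call has 1 to 20 rows; each row shifts and turns the commanded pose from where the row before left it, along the tool's axes as they then stand; what a row does not reach is not made up. A row lasts 1/10 s, in which the tool goes at most 50 mm and 8.59 degrees, less where a joint would pass 70% of its speed; a pose out of reach is approached as far as the arm can. A call with a number of a shift or a turn outside -1 to 1 is refused whole. A call with a gripper value outside its range is refused whole. The fingers move at their own pace and stop on an object; "force" is the grip in N (left out, the last holds). Time passes only in rows, so rows that do not move let the fingers close. It gives the time, the measured TCP pose, the force, the opening and the grip force at its end, in the units of the state.
- env.read_state(): the state, without advancing time (a new reading comes with each control period).
- env.camera(name): name is "side" or "top" or "wrist"; returns a dict with "pixels" (384x512x3 uint8, red, green, blue), "fx", "fy", "cx", "cy" (pixels), "extrinsics" (4x4, takes a point from camera to world coordinates). Camera axes: x right, y down, z forward; pixel columns grow to the right and rows downward; lengths in m; the calibration is good to about 2 mm. The wrist camera is an equidistant fisheye: a pixel r from the principal point sees the ray r / f radians off the axis. A picture is of the moment at which its call begins. There is no depth.
- env.hand_in(): hands the job in; it is judged then, once.
The state is a dict: "t": time; "q": joint angles; "qvel": joint speeds; "joint_efforts": joint torques, N m; "position": TCP position; "tcp_rot": TCP orientation; "ft_force": force on the tool from outside, world axes, zero at the start; "ft_torque": the same for the moment, N m; "width": finger opening in m; "finger_force": force on a finger pad.
Only numpy, scipy, OpenCV 4.12 (cv2) and the standard library are available. Lean on these libraries where they do the work, as an engineer would, in place of code of your own. Each camera call takes 0.05 s, during which the arm holds its last target. There are 200 camera calls.

## Task

Take the tailstock of the punch length gauge by its lever and slide it along until its quill has pushed the loose punch fully home against the anvil, with no gap at either end of the punch. Then press the lever right down to lock the tailstock, and let go. Reach in at a slant from the open side, under the rod guard, without knocking the guard or disturbing the spare punch, die and tool case.

Things in the scene. Friction and masses are not known exactly. Their poses are not given: they have to be found in the camera images.
- gauge: Grey bench gauge bolted down, base 130 (x) by 435 (y) by 18 mm; origin on the table under the punch's axis, y along the slide, which runs roughly towards the robot (yaw 1.15 to 1.65 rad). The headstock with the anvil is at the -y end, far from the robot, then a V cradle (y -185 to -40 mm) holds the punch 100 mm up at x = 0; the tailstock is on the +y half. The lever is on the -x side.
- guard: Open grille (aluminium frame, four 7 mm rods along the slide, 33 mm gaps) fixed level over the gauge, underside 270 mm up, on two posts at gauge x +82 mm. Spans gauge x -115 to +95, y -240 to +200 mm; origin in it at gauge x 0, y -20 mm. It overhangs the raised lever, barring a tool from straight above: slant it 35 to 45 degrees, fingers down and towards gauge +x, hand out over gauge -x.
- anvil_face (a point): Centre of the flat round end (28 mm across) of the anvil, at x 0, y -190, z 100 mm in the gauge's frame; it faces gauge +y.
- punch: Loose spring punch, a round steel tool 36 mm across and 110 mm long, about 0.5 kg, lying in the V cradle along the slide; origin at its middle on its axis, own y along its axis to the head. It slides along the cradle under a push of about 4 to 10 N. It starts 10 to 35 mm off the anvil.
- punch_nose (a point): Centre of the punch's end towards the anvil.
- punch_head (a point): Centre of the punch's other end, towards the tailstock.
- tailstock (a joint): Travel of the tailstock in m: 0 parked at gauge +y, growing as it slides towards the anvil (gauge -y), at most 0.16; starts at 0 to 0.04. At 0.130 the quill touches a punch that touches the anvil. It moves with about 3 N friction and stays where it is left.
- quill_face (a point): Centre of the flat end (24 mm across) of the quill, the 55 mm nose of the tailstock, facing the punch. It is at x 0, z 100 mm and y = 50 mm minus the travel in the gauge's frame.
- lever_pivot (a point): Middle of the lever's pivot pin on the tailstock's open side: gauge x -45 mm, z 70 mm, y = 135 mm minus the travel. The pin lies along gauge y.
- lever_grip (a point): Middle of the lever's black plastic grip, 75 mm from the pivot. The lever is a straight bar 100 mm long from the pivot; its grip, 55 mm long, 18 mm thick along the slide and 24 mm the other way, covers the outer half. It swings in the upright plane square to the slide, and can be pinched on its two sides to push the tailstock along.
- lever (a joint): Lever angle in rad: at 0 it points up and out (gauge -x), 55 degrees above level; grows as the grip is pressed down; at its stop, 0.95, the lever lies level, pointing along gauge -x: locked. Starts at 0 to 0.15. Stiff pivot (about 3 N at the grip); stays where it is left.
- spare_punch: Bystander: spring punch standing on the table, 48 mm across, 120 mm tall, on the post side (+x) of the gauge; origin under its centre.
- spare_die: Bystander: round steel die lying flat, 72 mm across, 28 mm high, on the lever side of the gauge near its headstock end; origin under its centre.
- tool_case: Bystander: grey plastic case 100 by 160 by 50 mm on the table, on the lever side of the gauge, farther out; origin under its centre.
There are look-alikes about, which are no part of the job. Leave any blue look-alike of the punch alone.

How it is judged:
By the outcome, as a careful person would: the job done as asked, in the order asked, and still so for the second after the job is handed in, with the robot touching nothing.
It also fails if it takes over 45 s, if anything falls off the work surface, if the arm or the gripper's body presses on something with over 40 N, if the wrist force passes 120 N, or if a joint passes its speed limit or range.

## Working session

There is one attempt and no reset: what is moved stays moved. The work goes in short steps, Python scripts to look and compute and a tool call to move; the robot and the scene stay as the last step left them, time stands still between calls to the robot, and variables do not carry over. Pictures are saved under pics/ and viewed, at most 10 in all, crops included, and the job is handed in when it is done.

Besides the shell and the picture viewer there is one more tool, called after ">>>" as name(argument=value, ...), one argument or row to a line, values as JSON. arm_command: Moves the arm, as the interface text tells. Its arguments: {"type":"object","properties":{"series":{"type":"array"},"force":{"type":"number"}},"required":["series"]}

```bash
mkdir -p pics; ls
python3 - <<'E'
from plant import env
import cv2,numpy as np
s=env.read_state();print(s,env.tip_extent)
for n in("side","top"):
    c=env.camera(n);cv2.imwrite(f"pics/{n}0.png",cv2.resize(c["pixels"][...,::-1],(800,600),interpolation=cv2.INTER_CUBIC))
    print(n,c["fx"],c["fy"],c["cx"],c["cy"],np.round(c["extrinsics"],4).tolist())
E
```

```text
pics
{'t': 0.0, 'q': array([ 1.17980171,  0.52203789, -0.03633859,  1.59999197,  0.02120172,
        1.02109084, -0.11277538]), 'qvel': array([-0.00036008, -0.00166001, -0.00024111, -0.00125905, -0.0003627 ,
        0.00043366, -0.00096897]), 'joint_efforts': array([ 4.29050306e-04, -9.27121425e+01,  1.98045507e+00, -3.69940066e+01,
        1.79511204e-02,  8.19487410e-03, -4.51948426e-05]), 'position': array([ 0.19695172, -0.59283411,  0.25271645]), 'tcp_rot': array([-3.10016139e+00, -5.01605956e-01,  4.05206972e-04]), 'ft_force': array([ 0.09194629, -0.57373331,  0.19519776]), 'ft_torque': array([-0.01767887, -0.01042646,  0.03941693]), 'finger_force': 0.0, 'width': 0.08546791791731011} 0.022
side 474.88020638570526 474.88020638570526 256.3009791997437 187.7167858058926 [[-0.981, -0.0949, 0.1692, 0.4356], [-0.1938, 0.5163, -0.8342, 0.9433], [-0.0081, -0.8511, -0.5249, 0.778], [0.0, 0.0, 0.0, 1.0]]
top 409.1772108633878 409.1772108633878 252.9674600981183 191.4805467852231 [[0.0101, -0.9796, 0.2009, 0.3993], [-0.9999, -0.0102, 0.0005, 0.0034], [0.0015, -0.2009, -0.9796, 1.2232], [0.0, 0.0, 0.0, 1.0]]
```

View pics/side0.png

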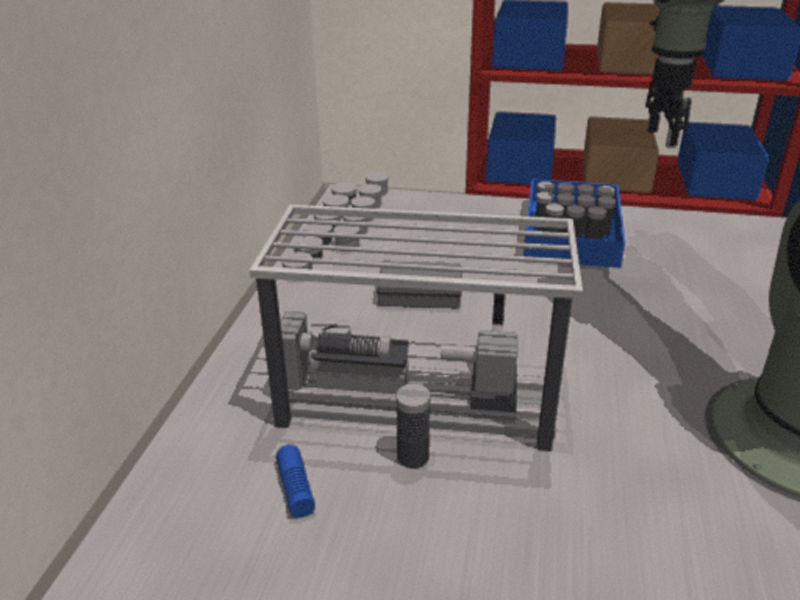

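View pics/top0.png

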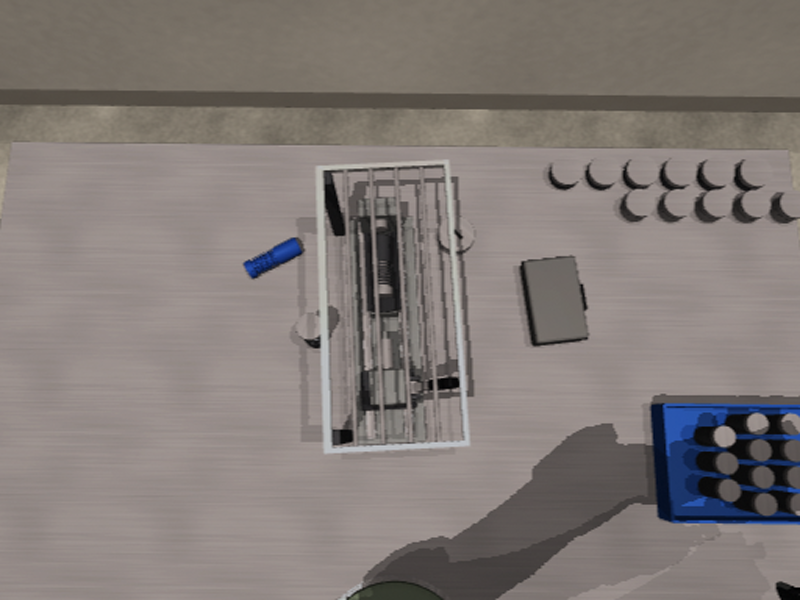

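The side view shows the guard's corners at about (255,272), (580,286), (574,220) and (291,207). In the top view they are at (316,167), (449,160), (469,445) and (325,453), with the black lever grip at about (430–458, 383). I'll fit the gauge pose to these.

```bash
cat > h.py <<'E'
import numpy as np,cv2
from scipy.optimize import least_squares
from scipy.spatial.transform import Rotation as R
def proj(c,P):
    E=c["extrinsics"];p=(np.atleast_2d(P)-E[:3,3])@E[:3,:3]
    return np.c_[c["fx"]*p[:,0]/p[:,2]+c["cx"],c["fy"]*p[:,1]/p[:,2]+c["cy"]]
def g2w(g,P):  # g=x,y,yaw
    P=np.atleast_2d(P);return R.from_euler('z',g[2]).apply(P)+[g[0],g[1],0]
def lever(tr,a,r,dy=0):
    e=np.radians(55)-a
    return np.array([-.045-r*np.cos(e),.135-tr+dy,.07+r*np.sin(e)])
E
python3 - <<'E'
from plant import env
from h import *
T=env.camera("top");S=env.camera("side")
C=[(.095,-.24),(-.115,-.24),(-.115,.2),(.095,.2)]
t=np.array([(316,167),(449,160),(469,445),(325,453)])*.64
s=np.array([(255,272),(291,207),(574,220),(580,286)])*.64
def f(v):
    W=g2w(v,[(*c,v[3]) for c in C]);return np.r_[proj(T,W)-t,proj(S,W)-s].ravel()
r=least_squares(f,[.6,0,1.55,.28]);print(r.x,np.round(r.fun.reshape(-1,2),1).tolist())
np.save("g.npy",r.x)
for n,c in(("top",T),("side",S)):
    u=proj(c,g2w(r.x,[lever(0.02,.07,.075),[0,-.05,.1]])).mean(0) ; x,y=(u-[80,60]).astype(int);print(n,x,y)
    im=c["pixels"][y:y+120,x:x+160,::-1]
    cv2.imwrite(f"pics/{n}1.png",cv2.resize(im,(800,600),interpolation=cv2.INTER_CUBIC))
    for tr in(0,.04):
        for a in (0,.15): print(tr,a,np.round((proj(c,g2w(r.x,[lever(tr,a,.045),lever(tr,a,.1)]))-[x,y])*5).tolist())
    print("quill ends",[np.round((proj(c,g2w(r.x,[[0,.05-tr,.1]]))-[x,y])*5).tolist() for tr in(0,.04)])
    print("base",np.round((proj(c,g2w(r.x,[[-.065,-.0,.018],[.065,0,.018],[0,-.19,.1]]))-[x,y])*5).tolist())
E
```

```text
[0.57177281 0.0203024  1.63558118 0.2793131 ] [[0.1, -0.5], [0.1, -0.3], [1.3, 0.0], [0.1, 0.1], [-2.1, -0.7], [0.1, -1.0], [-0.6, -0.5], [2.5, 3.0]]
top 184 162
0 0 [[458.0, 488.0], [524.0, 481.0]]
0 0.15 [[468.0, 488.0], [545.0, 481.0]]
0.04 0 [[454.0, 413.0], [519.0, 404.0]]
0.04 0.15 [[463.0, 413.0], [539.0, 404.0]]
quill ends [[[319.0, 339.0]], [[315.0, 267.0]]]
base [[425.0, 264.0], [207.0, 276.0], [297.0, -78.0]]
side 211 149
0 0 [[613.0, 300.0], [620.0, 190.0]]
0 0.15 [[613.0, 301.0], [618.0, 194.0]]
0.04 0 [[533.0, 294.0], [540.0, 185.0]]
0.04 0.15 [[533.0, 295.0], [539.0, 189.0]]
quill ends [[[435.0, 382.0]], [[352.0, 376.0]]]
base [[341.0, 429.0], [316.0, 593.0], [-52.0, 348.0]]
```

View pics/top1.png

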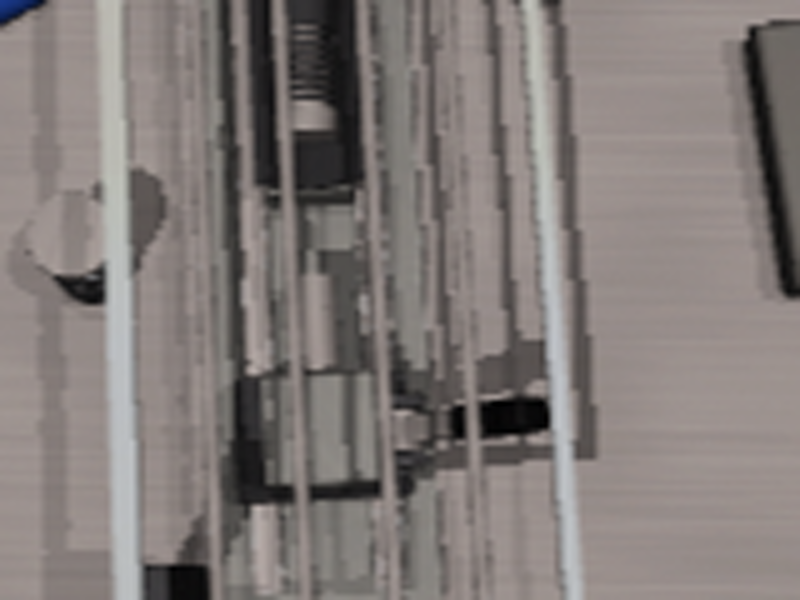

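View pics/side1.png

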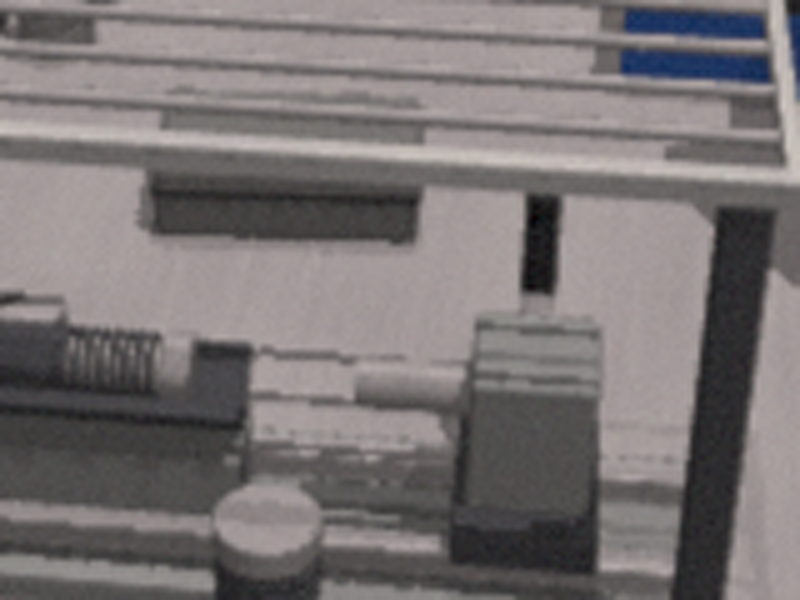

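The side crop puts the quill end at about (356,385) and the grip at x≈541. The top crop puts the grip at (450–550, 418). That gives travel ≈ 0.036 and lever ≈ 0.13. The commands have no tilt axis, so I'll check whether pulling the TCP inside the minimum reach tilts the tool and the tilt carries over.

>>> arm_command(
  series=[
    [1, [-0.05, -0.09, 0], 0],
    [1, [-0.05, -0.09, 0], 0],
    [1, [-0.05, -0.09, 0], 0],
    [1, [-0.05, -0.09, 0], 0],
    [1, [-0.05, -0.09, 0], 0],
    [1, [-0.05, -0.09, 0], 0],
    [1, [0.024, -0.071, 0], 0],
    [1, [0.024, -0.071, 0], 0],
    [1, [0.024, -0.071, 0], 0],
    [1, [0.024, -0.071, 0], 0],
  ],
)

```text
t: 1.2
position: [0.0155, -0.3048, 0.2532]
tcp_rot: [3.101, 0.501, -0.0]
ft_force: [1.1, -0.1, 0.8]
width: 0.0855
finger_force: 0.0
```

```bash
cat > st.py <<'E'
from plant import env
from h import *
s=env.read_state();np.set_printoptions(precision=3,suppress=True)
print(s["t"],"q",s["q"],"p",s["position"],"w",s["width"],"f",s["ft_force"],s["finger_force"]);print(R.from_rotvec(s["tcp_rot"]).as_matrix())
E
python3 st.py
```

```text
1.2 q [ 1.37  -0.007 -0.045  2.341 -0.     0.807  0.075] p [ 0.016 -0.305  0.253] w 0.08552298605531104 f [ 1.095 -0.132  0.842] 0.0
[[ 0.949  0.315 -0.   ]
 [ 0.315 -0.949 -0.   ]
 [-0.    -0.    -1.   ]]
```

>>> arm_command(
  series=[
    [1, [0.024, -0.071, 0], 0],
    [1, [0.024, -0.071, 0], 0],
    [1, [0.024, -0.071, 0], 0],
    [1, [0.024, -0.071, 0], 0],
  ],
)

```text
t: 1.6
position: [0.015, -0.2538, 0.2585]
tcp_rot: [3.089, 0.504, 0.022]
ft_force: [-1.1, -0.8, 1.1]
width: 0.0854
finger_force: 0.0
```

```bash
python3 st.py
```

```text
1.6 q [ 1.763 -0.113 -0.42   2.416 -0.081  0.817  0.153] p [ 0.015 -0.254  0.258] w 0.0853513092193427 f [-1.122 -0.825  1.147] 0.0
[[ 0.948  0.318  0.016]
 [ 0.318 -0.948 -0.01 ]
 [ 0.012  0.014 -1.   ]]
```

>>> arm_command(
  series=[
    [1, [0.04, -0.118, 0], 0],
    [1, [0.04, -0.118, 0], 0],
    [1, [0.04, -0.118, 0], 0],
    [1, [0.04, -0.118, 0], 0],
    [1, [0.04, -0.118, 0], 0],
  ],
)

```text
t: 2.1
position: [0.009, -0.1916, 0.2942]
tcp_rot: [-3.086, -0.483, -0.056]
ft_force: [-0.5, -0.0, 1.5]
width: 0.0857
finger_force: 0.0
```

```bash
python3 st.py
```

```text
2.1 q [ 1.901 -0.304 -0.449  2.432 -0.195  1.013  0.317] p [ 0.009 -0.192  0.294] w 0.08574077888346432 f [-0.504 -0.047  1.483] 0.0
[[ 0.952  0.306  0.033]
 [ 0.305 -0.952  0.023]
 [ 0.038 -0.012 -0.999]]
```

The tilt carries over, but here it would swing the tool into the robot's own base. I'll instead go to the free +y side, turn the tool to suit the gauge, and stretch outward past full reach so the fingers tilt towards +y.

>>> arm_command(
  series=[
    [1, [-0.035, 0.107, 0], 0],
    [1, [-0.035, 0.107, 0], 0],
    [1, [-0.035, 0.107, 0], 0],
    [1, [-0.035, 0.107, 0], 0],
    [1, [-0.035, 0.107, 0], -1],
    [1, [0, 0, -0.06], -1],
    [1, [0, 0, -0.06], -1],
    [1, [0, 0, -0.06], -1],
    [1, [0, 0, -0.06], -1],
    [1, [0, 0, -0.06], -1],
    [1, [0, 0, -0.06], -1],
    [1, [0, 0, -0.06], -1],
    [1, [0, 0, -0.06], -1],
    [1, [0, 0, 0], -1],
    [1, [0, 0, 0], -1],
    [1, [0, 0, 0], -1],
    [1, [0, 0, 0], -1],
    [1, [0, 0, 0], -1],
    [1, [0, 0, 0], -1],
  ],
)

```text
t: 4.0
position: [0.0066, -0.4221, 0.4809]
tcp_rot: [2.266, 2.166, 0.061]
ft_force: [0.5, -0.3, 0.1]
width: 0.0851
finger_force: 0.0
```

```bash
python3 st.py
```

```text
4.0 q [ 1.989  0.042 -0.566  1.683 -0.013  1.439  1.38 ] p [ 0.007 -0.422  0.481] w 0.08510537024046705 f [ 0.547 -0.272  0.077] 0.0
[[ 0.045  0.998  0.033]
 [ 0.999 -0.045  0.022]
 [ 0.023  0.032 -0.999]]
```

>>> arm_command(
  series=[
    [1, [0.05, 0.1, 0], -0.7],
    [1, [0.05, 0.1, 0], -0.7],
    [1, [0.05, 0.1, 0], 0],
    [1, [0.05, 0.1, 0], 0],
    [1, [0.05, 0.1, 0], 0],
    [1, [0.05, 0.1, 0], 0],
    [1, [0.05, 0.1, 0], 0],
    [1, [0.05, 0.1, 0], 0],
    [1, [0.05, 0.1, 0], 0],
    [1, [0.05, 0.1, 0], 0],
    [1, [0.11, 0, 0], 0],
    [1, [0.11, 0, 0], 0],
    [1, [0.11, 0, 0], 0],
    [1, [0.11, 0, 0], 0],
    [1, [0.11, 0, 0], 0],
    [1, [0.11, 0, 0], 0],
    [1, [0.11, 0, 0], 0],
    [1, [0.11, 0, 0], 0],
    [1, [0.11, 0, 0], 0],
  ],
)

```text
t: 5.9
position: [0.3682, 0.1918, 0.5067]
tcp_rot: [2.143, 2.283, 0.064]
ft_force: [1.4, 44.9, -19.0]
width: 0.0856
finger_force: 0.0
```

```bash
python3 st.py
```

```text
5.9 q [ 1.3   -0.305 -1.496  1.655 -0.321  1.474 -0.109] p [0.368 0.192 0.507] w 0.08564592266392997 f [  1.409  44.924 -19.031] 0.0
[[-0.064  0.997  0.035]
 [ 0.998  0.063  0.023]
 [ 0.021  0.036 -0.999]]
```

>>> arm_command(
  series=[
    [1, [0, 0, 0], 0],
  ],
)

```text
t: 6.0
position: [0.369, 0.1908, 0.5078]
tcp_rot: [2.145, 2.282, 0.068]
ft_force: [-0.5, 0.1, -0.2]
width: 0.0851
finger_force: 0.0
```

Run:
```python
from plant import env
import cv2,numpy as np
c=env.camera("side");cv2.imwrite("pics/s2.png",cv2.resize(c["pixels"][...,::-1],(800,600)))
s=env.read_state();print(s["ft_force"],s["q"],s["position"],s["qvel"])
```

```text
[ 0.39471835 -0.01219917 -0.77825991] [ 1.30118881 -0.30410887 -1.49390628  1.65546738 -0.3203536   1.47416361
 -0.10586319] [0.36872681 0.19018621 0.50700738] [ 0.01237389 -0.00525239 -0.01326286  0.02324562  0.01900583 -0.00221842
  0.02654441]
```

View pics/s2.png

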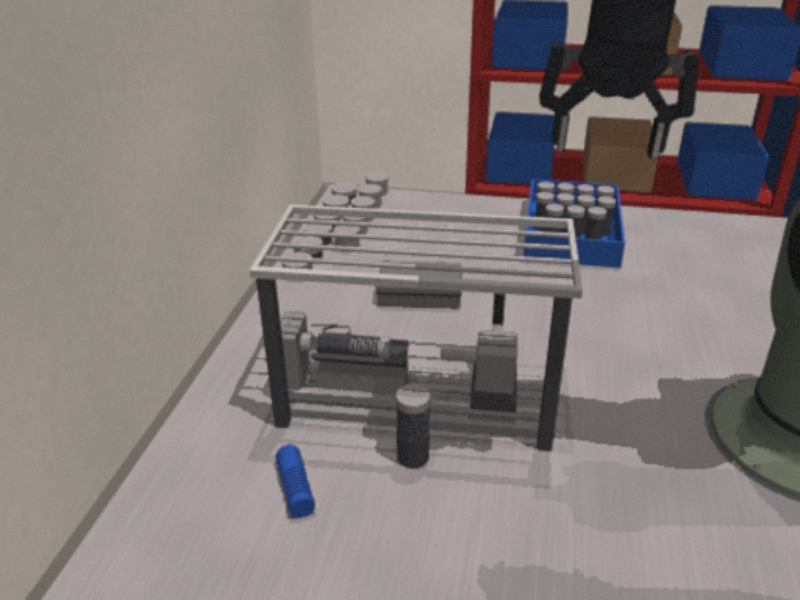

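The picture shows a clear scene with nothing touched, so the 45 N reading was inertia at a joint stop. The arm has twisted (j3 at its limit), so I'll fit a kinematic model from the logged poses and plan around that.

```bash
cat > kin.py <<'E'
from h import *
import itertools
Q=np.array([[1.17980,.52204,-.03634,1.59999,.0212,1.02109,-.11278],[1.37,-.007,-.045,2.341,0,.807,.075],[1.763,-.113,-.42,2.416,-.081,.817,.153],[1.901,-.304,-.449,2.432,-.195,1.013,.317],[1.989,.042,-.566,1.683,-.013,1.439,1.38],[1.3,-.305,-1.496,1.655,-.321,1.474,-.109]])
P=np.array([[.19695,-.59283,.25272],[.016,-.305,.253],[.015,-.254,.258],[.009,-.192,.294],[.007,-.422,.481],[.368,.192,.507]])
Z=np.array([[.949,.315,0, .315,-.949,0, 0,0,-1],[.949,.315,0,.315,-.949,0,0,0,-1],[.948,.318,.016,.318,-.948,-.01,.012,.014,-1],[.952,.306,.033,.305,-.952,.023,.038,-.012,-.999],[.045,.998,.033,.999,-.045,.022,.023,.032,-.999],[-.064,.997,.035,.998,.063,.023,.021,.036,-.999]]).reshape(-1,3,3)
def fk(q,L,s):
    h,a,b,c,o7,d1,d2,e1,e2=L
    r=R.from_euler('z',s[0]*q[0])*R.from_euler('y',q[1]);p=np.array([0,0,h])+R.from_euler('z',s[0]*q[0]).apply([e1,e2,0])
    r=r*R.from_euler('z',s[1]*q[2]);p=p+r.apply([d1,0,a])
    r=r*R.from_euler('y',q[3])*R.from_euler('z',s[2]*q[4]);p=p+r.apply([d2,0,b])
    r=r*R.from_euler('y',q[5])*R.from_euler('z',s[3]*q[6]+o7);p=p+r.apply([0,0,c])
    return p,r
def res(L,s):
    o=[]
    for q,p,z in zip(Q,P,Z):
        a,r=fk(q,L,s);o+=[*(a-p)*5,*(r.as_matrix()-z).ravel()]
    return np.array(o)
if __name__=="__main__":
    best=None
    for s in itertools.product([1,-1],repeat=4):
        for o in(0,1.57,3.14,-1.57):
            r=least_squares(res,[.35,.45,.45,.3,o,0,0,0,0],args=(s,))
            if best is None or r.cost<best[0]: best=(r.cost,s,r.x)
    print(best);print(np.round(res(best[2],best[1]).reshape(6,12)[:,:3]/5,4));np.savez("kin.npz",L=best[2],s=best[1])
E
python3 kin.py
```

```text
(np.float64(0.0033506536334897293), (-1, -1, -1, -1), array([ 7.53927477e-01,  4.93745597e-01,  4.42672204e-01,  6.51336457e-01,
        1.57099810e+00, -1.07356346e-03,  4.85847087e-02,  2.47948307e-02,
       -6.00616516e-02]))
[[-0.0021  0.0017  0.0053]
 [-0.0014 -0.005   0.0022]
 [-0.0036  0.0014  0.0005]
 [ 0.0022 -0.0001 -0.0033]
 [ 0.0072 -0.0061  0.0023]
 [-0.0045  0.0024 -0.007 ]]
```

```bash
cat > emu.py <<'E'
from kin import *
K=np.load("kin.npz");L=K["L"];S=K["s"]
LO=np.array([-2.91,-.3,-1.5,.17,-1.26,.16,-2.52]);HI=np.array([2.91,2.13,1.42,2.43,4.41,1.93,2.52]);VM=np.array([1.89,1.89,2.39,2.39,3.01,3.01,3.01])*.07
def jac(q,w):
    p,r=fk(q,L,S);J=np.zeros((6,7))
    for i in range(7):
        d=q.copy();d[i]+=1e-5;a,b=fk(d,L,S);J[:3,i]=(a-p)/1e-5;J[3:,i]=w*(b*r.inv()).as_rotvec()/1e-5
    return p,r,J
def row(q,pc,rc,d,yaw,w=.3,lam=.05,n=15,reset=True):
    pc=pc+rc.apply(np.array(d)*.4);rc=rc*R.from_euler('z',yaw*.08);q0=q.copy()
    for _ in range(n):
        p,r,J=jac(q,w);e=np.r_[pc-p,w*(rc*r.inv()).as_rotvec()]
        act=np.ones(7,bool)
        for _ in range(4):
            Ja=J*act;dq=Ja.T@np.linalg.solve(Ja@Ja.T+lam**2*np.eye(6),e)
            bad=act&(((q<=LO+1e-6)&(dq<0))|((q>=HI-1e-6)&(dq>0)))
            if not bad.any():break
            act&=~bad
        q=np.clip(q+dq,LO,HI)
    d=q-q0;k=min(1,(VM/np.maximum(abs(d),1e-9)).min());q=q0+k*d
    p,r=fk(q,L,S)
    if reset=="clip": # keep command but near
        pass
    return (q,p,r) if reset else (q,pc,rc)
def run(q,rows,**k):
    p,r=fk(q,L,S)
    for d,y in rows: q,p,r=row(q,p,r,d,y,**k)
    return q,*fk(q,L,S)
E
cat > t.py <<'E'
from emu import *
np.set_printoptions(precision=3,suppress=True)
segs=[(0,[([-.05,-.09,0],0)]*6+[([.024,-.071,0],0)]*4),(1,[([.024,-.071,0],0)]*4),(2,[([.04,-.118,0],0)]*5),(3,[([-.035,.107,0],0)]*4+[([-.035,.107,0],-1)]+[([0,0,-.06],-1)]*8+[([0,0,0],-1)]*6),(4,[([.05,.1,0],-.7)]*2+[([.05,.1,0],0)]*8+[([.11,0,0],0)]*9)]
for w in(.1,.3,1):
  for lam in (.02,.1):
    print("w",w,lam)
    for i,rs in segs:
        q,p,r=run(Q[i],rs,w=w,lam=lam);print(i,q-Q[i+1],p-P[i+1],(r.as_matrix()-Z[i+1])[:,2])
E
python3 t.py
```

```text
w 0.1 0.02
0 [ 0.05  -0.012 -0.054  0.    -0.002  0.013 -0.002] [-0.002  0.001  0.005] [-0.     0.001  0.   ]
1 [-0.002 -0.012 -0.056  0.012 -0.     0.014 -0.059] [ 0.     0.021 -0.001] [-0.015  0.015  0.   ]
2 [ 0.523  0.035 -0.44  -0.004 -0.092 -0.077  0.171] [-0.     0.014 -0.027] [-0.011  0.007 -0.   ]
3 [-0.019 -0.017  0.051  0.028 -0.01  -0.012  0.018] [-0.003  0.001 -0.004] [-0.  0. -0.]
4 [ 0.035  0.005 -0.004 -0.019  0.003  0.007  0.028] [ 0.008 -0.006  0.001] [0.009 0.002 0.   ]
w 0.1 0.1
0 [ 0.02   0.012 -0.042 -0.041  0.009  0.059 -0.03 ] [-0.002  0.001  0.011] [-0.014  0.028  0.   ]
1 [-0.342  0.005  0.251  0.014  0.033  0.1   -0.116] [0.    0.062 0.001] [-0.028  0.109  0.005]
2 [ 0.07   0.091 -0.384 -0.002 -0.021  0.151 -0.268] [ 0.005  0.181 -0.004] [-0.107  0.26   0.043]
3 [-0.1   -0.052  0.106  0.051 -0.001 -0.012 -0.019] [-0.004  0.005 -0.001] [-0.025 -0.01  -0.001]
4 [-0.04   0.005  0.09   0.004 -0.019  0.015  0.079] [-0.    -0.005  0.004] [0.005 0.027 0.001]
w 0.3 0.02
0 [ 0.051 -0.011 -0.054  0.    -0.002  0.013 -0.002] [-0.002  0.001  0.005] [-0.     0.001  0.  
[... 1162 characters left out ...]
0.002 -0.047 -0.   ]
3 [ 0.    -0.014  0.03   0.025 -0.008 -0.011  0.016] [-0.003  0.001 -0.004] [-0.  0. -0.]
4 [ 0.044  0.005 -0.004 -0.023  0.004  0.02   0.036] [ 0.005 -0.01   0.003] [ 0.001 -0.001 -0.   ]
w 1 0.1
0 [ 0.051 -0.012 -0.054  0.    -0.002  0.013 -0.002] [-0.002  0.001  0.005] [-0.     0.001  0.   ]
1 [-0.003 -0.026 -0.05   0.013 -0.009  0.02  -0.048] [0.002 0.019 0.002] [-0.011  0.009  0.   ]
2 [ 0.523  0.032 -0.432 -0.004 -0.111 -0.112  0.19 ] [ 0.004 -0.012 -0.027] [-0.004 -0.033 -0.001]
3 [-0.015 -0.016  0.046  0.027 -0.009 -0.012  0.017] [-0.003  0.001 -0.004] [-0.  0. -0.]
4 [ 0.036  0.005 -0.004 -0.022  0.005  0.019  0.028] [ 0.003 -0.008  0.002] [ 0.001 -0.001 -0.   ]
```

```bash
cat > t2.py <<'E'
from kin import *
for c in(.2,.3,.4,.5,.6,.7):
    f=lambda x:res([x[0],x[1],x[2],c,*x[3:]],(-1,-1,-1,-1))
    r=least_squares(f,[.1+c,.45,.45,1.57,0,0,0,0]);print(c,r.cost,np.round(r.x,3),abs(res([*r.x[:3],c,*r.x[3:]],(-1,)*4).reshape(6,12)[:,:3]/5).max(0))
E
python3 t2.py
python3 - <<'E'
import sys;sys.path.insert(0,'.')
from plant import env
import cv2
c=env.camera("wrist");print(c["extrinsics"],c["fx"],env.read_state()["position"])
E
```

```text
0.2 0.008173849031829128 [ 0.294  0.497  0.443  1.571  0.006  0.041  0.011 -0.056] [0.01311805 0.01295193 0.00582019]
0.3 0.0062733283076906125 [ 0.396  0.496  0.443  1.571  0.004  0.043  0.014 -0.057] [0.01120908 0.0114386  0.0060831 ]
0.4 0.004846355539451519 [ 0.498  0.495  0.443  1.571  0.003  0.045  0.017 -0.058] [0.00930011 0.00992528 0.00634601]
0.5 0.0038929307271119112 [ 6.000e-01  4.950e-01  4.430e-01  1.571e+00  1.000e-03  4.600e-02
  2.000e-02 -5.900e-02] [0.00739115 0.00841196 0.00660892]
0.6 0.003413053870671749 [ 0.702  0.494  0.443  1.571 -0.     0.048  0.023 -0.06 ] [0.00664045 0.00689864 0.00687183]
0.7 0.0034067249701309984 [ 0.804  0.493  0.443  1.571 -0.002  0.049  0.026 -0.061] [0.00764427 0.00538532 0.00713474]
[[ 0.99726114  0.05183634  0.05275616  0.35973681]
 [ 0.06383559 -0.96349607 -0.26000064  0.25943403]
 [ 0.03735287  0.26265626 -0.9641662   0.62886722]
 [ 0.          0.          0.          1.        ]] 297.3186396354542 [0.36854631 0.18990903 0.50657479]
```

```bash
sed -i 's/h,a,b,c,o7,d1,d2,e1,e2=L/h,a,b,c,o7,d1,d2,e1,e2,f1,f2,k6=L/; s/\[d1,0,a\]/[d1,f1,a]/; s/\[d2,0,b\]/[d2,f2,b]/; s/p=p+r.apply(\[0,0,c\])/p=p+(r*R.from_euler("z",-s[3]*q[6])).apply([0,k6,c])/' kin.py
cat > t2.py <<'E'
from kin import *
s=(-1,)*4
for c0 in(.3,.45,.6):
    f=lambda x:np.r_[res(x,s),x[5:]*.02,(x[3]-c0)*.002]
    r=least_squares(f,[.1+c0,.45,.45,c0,1.57]+[0]*7);print(c0,r.cost,np.round(r.x,3),abs(res(r.x,s).reshape(6,12)[:,:3]/5).max(0))
E
python3 t2.py
```

```text
0.3 8.911823000763032e-06 [ 3.260e-01  5.290e-01  4.210e-01  3.110e-01  1.571e+00 -1.000e-03
  0.000e+00  0.000e+00 -2.200e-02 -3.800e-02  1.000e-03  0.000e+00] [0.00031596 0.00012309 0.00011284]
0.45 8.950339088280684e-06 [ 3.260e-01  5.290e-01  4.210e-01  3.110e-01  1.571e+00 -1.000e-03
  0.000e+00  0.000e+00 -2.200e-02 -3.800e-02  1.000e-03  0.000e+00] [0.00031617 0.00012306 0.00011282]
0.6 9.078830158866647e-06 [ 3.260e-01  5.290e-01  4.210e-01  3.110e-01  1.571e+00 -1.000e-03
  0.000e+00  0.000e+00 -2.200e-02 -3.800e-02  1.000e-03  0.000e+00] [0.00031637 0.00012303 0.00011281]
```

```bash
cat >> t2.py <<'E'
np.savez("kin.npz",L=r.x,s=s)
E
python3 t2.py >/dev/null; python3 t.py
cat > t3.py <<'E'
from emu import *
np.set_printoptions(precision=3,suppress=True)
g=np.load("g.npy")
G=R.from_euler('z',g[2])
def goal(tilt,tr,a,r=.075,back=.003):
    t=np.radians(tilt);z=G.apply([np.sin(t),0,-np.cos(t)]);y=G.apply([0,-1,0]);x=np.cross(y,z)
    return g2w(g,[lever(tr,a,r)])[0]-back*z,R.from_matrix(np.c_[x,y,z])
def ik(p0,r0,q0):
    f=lambda q:np.r_[(fk(q,L,S)[0]-p0),.3*(r0*fk(q,L,S)[1].inv()).as_rotvec(),.003*(q-q0)]
    return least_squares(f,np.clip(q0,LO+1e-3,HI-1e-3),bounds=(LO,HI))
if __name__=="__main__":
  rng=np.random.default_rng(0)
  for tilt in(35,45):
    p0,r0=goal(tilt,.036,.13);print(tilt,p0,r0.as_matrix()[:,2]);out=[]
    for i in range(25):
        s=ik(p0,r0,rng.uniform(LO,HI));e=np.linalg.norm(s.fun[:3])
        if e<.002:out.append(tuple(np.round(s.x,1)))
    print(len(out),*sorted(set(out)),sep="\n")
E
python3 t3.py
```

```text
w 0.1 0.02
0 [ 0.001  0.002 -0.001 -0.003 -0.     0.003  0.   ] [-0.    -0.001  0.   ] [-0.     0.001  0.   ]
1 [-0.005  0.002 -0.009  0.005  0.008  0.02  -0.022] [-0.     0.009 -0.002] [-0.012  0.026  0.   ]
2 [ 0.523  0.033 -0.43  -0.004 -0.061  0.004  0.167] [-0.003  0.008 -0.019] [-0.023  0.087  0.005]
3 [ 0.001 -0.001  0.011  0.001 -0.001  0.001 -0.002] [-0.005  0.001 -0.   ] [-0.  0. -0.]
4 [-0.003  0.005 -0.004  0.003  0.004 -0.008 -0.003] [ 0.001  0.    -0.001] [0.004 0.001 0.   ]
w 0.1 0.1
0 [-0.006  0.002  0.004 -0.004  0.002  0.006 -0.004] [ 0.    -0.001  0.001] [-0.002  0.003  0.   ]
1 [-0.303 -0.014  0.214  0.014  0.016  0.196 -0.106] [0.002 0.062 0.005] [-0.042  0.186  0.016]
2 [ 0.021  0.004 -0.221 -0.002 -0.011  0.495 -0.163] [0.014 0.153 0.037] [-0.138  0.486  0.145]
3 [-0.031 -0.004  0.05   0.003 -0.006  0.001  0.004] [-0.006  0.001  0.   ] [ 0.002  0.001 -0.   ]
4 [-0.071  0.005  0.043  0.02   0.017 -0.03  -0.014] [-0.003  0.001 -0.002] [ 0.024 -0.006  0.001]
w 0.3 0.02
0 [ 0.001  0.002 -0.001 -0.003 -0.     0.003  0.   ] [-0.    -0.001  0.   ] [-0.     0.001  0.  
[... 3813 characters left out ...]
(0.8), np.float64(-0.5), np.float64(1.8), np.float64(-0.4), np.float64(1.0), np.float64(0.7))
(np.float64(1.1), np.float64(1.0), np.float64(-1.0), np.float64(1.8), np.float64(0.1), np.float64(1.0), np.float64(0.2))
(np.float64(1.1), np.float64(1.0), np.float64(-1.0), np.float64(1.8), np.float64(0.1), np.float64(1.0), np.float64(0.3))
(np.float64(1.2), np.float64(1.1), np.float64(-1.2), np.float64(1.8), np.float64(0.3), np.float64(1.0), np.float64(0.1))
(np.float64(1.2), np.float64(1.2), np.float64(-1.3), np.float64(1.8), np.float64(0.5), np.float64(1.1), np.float64(-0.1))
(np.float64(1.3), np.float64(1.4), np.float64(-1.5), np.float64(1.8), np.float64(0.6), np.float64(1.2), np.float64(-0.2))
```

The refit kinematics are accurate to under 1 mm, and the arm's current family of joint angles suits the lever pose. I'll search the emulator for pulls past the limits that give about 40° of tilt.

```bash
nproc
cat > t4.py <<'E'
from t3 import *
from multiprocessing import Pool
import itertools,time
zg=goal(40,.036,.13)[1].as_matrix()[:,2]
D=[np.array(d)/np.linalg.norm(d) for d in itertools.product((-1,0,1),repeat=3) if any(d)]
def go(a):
    q,path,d,n=a
    p,r=fk(q,L,S)
    for _ in range(n):
        q,p,r=row(q,p,r,r.inv().apply(d*.048)/.4,0,w=.5,lam=.02,n=6)
        wr=p-.31*r.as_matrix()[:,2]
        if p[2]<.38 or np.hypot(*p[:2])<.28 or p[0]<-.35 or wr[2]<.4 or np.hypot(*wr[:2])<.2 or abs(p[1])>.9: return None
    return np.arccos(np.clip(r.as_matrix()[:,2]@zg,-1,1)),q,path+[(d,n)],p
if __name__=="__main__":
    from plant import env
    q=env.read_state()["q"];beam=[(9,np.clip(q,LO,HI),[],None)];t0=time.time()
    with Pool() as P_:
        for dep in range(10):
            o=[x for x in P_.map(go,[(b[1],b[2],d,4) for b in beam for d in D]) if x]
            o.sort(key=lambda x:x[0]);beam=[]
            for x in o:
                if all(np.linalg.norm(x[1]-y[1])>.25 for y in beam):beam.append(x)
                if len(beam)==12:break
            b=beam[0];print(dep,np.degrees(b[0]),b[1],b[3],round(time.time()-t0),flush=True)
            if np.degrees(b[0])<6 or time.time()-t0>400:break
    for d,n in beam[0][2]:print(np.round(d,2),n)
E
OMP_NUM_THREADS=1 python3 t4.py
```

```text
4
0 35.61609456150126 [ 0.951 -0.3   -1.5    1.634 -0.324  1.39  -0.467] [0.306 0.327 0.518] 1
1 30.51900245737157 [ 0.699 -0.3   -1.5    1.621 -0.318  1.268 -0.719] [0.244 0.421 0.532] 5
2 24.77369796521486 [ 0.531 -0.3   -1.5    1.621 -0.312  1.126 -0.879] [0.195 0.489 0.547] 11
3 19.195353135645533 [ 0.278 -0.3   -1.5    1.621 -0.272  1.057 -1.129] [0.084 0.536 0.557] 18
4 12.306004658575079 [-0.18  -0.3   -1.5    1.618 -0.119  1.026 -1.609] [-0.124  0.531  0.567] 23
5 4.124860095344491 [-0.303 -0.3   -1.5    1.624 -0.109  0.909 -1.716] [-0.194  0.54   0.583] 29
[0. 1. 0.] 4
[0. 1. 0.] 4
[-0.71  0.71  0.  ] 4
[-0.71  0.71  0.  ] 4
[-0.71  0.71  0.  ] 4
[-0.71  0.71  0.  ] 4
```

>>> arm_command(
  series=[
    [1, [0.12, 0.01, 0], 0],
    [1, [0.12, 0.01, 0], 0],
    [1, [0.12, 0.01, 0], 0],
    [1, [0.12, 0.01, 0], 0],
    [1, [0.12, 0.01, 0.01], 0],
    [1, [0.12, 0.01, 0.01], 0],
    [1, [0.12, 0.01, 0.02], 0],
    [1, [0.12, 0.01, 0.02], 0],
  ],
)

```text
t: 6.9
position: [0.2359, 0.4076, 0.5356]
tcp_rot: [-2.131, -2.28, -0.351]
ft_force: [0.4, 0.5, 0.5]
width: 0.0852
finger_force: 0.0
```

```bash
python3 st.py
```

```text
6.9 q [ 0.708 -0.305 -1.495  1.602 -0.314  1.34  -0.712] p [0.236 0.408 0.536] w 0.08520257879637572 f [0.419 0.54  0.506] 0.0
[[-0.079  0.985  0.151]
 [ 0.985  0.054  0.163]
 [ 0.153  0.161 -0.975]]
```

>>> arm_command(
  series=[
    [1, [0.09, -0.08, 0], 0],
    [1, [0.09, -0.08, 0], 0],
    [1, [0.09, -0.08, 0], 0],
    [1, [0.09, -0.08, 0], 0],
    [1, [0.09, -0.08, 0.02], 0],
    [1, [0.09, -0.08, 0.02], 0],
    [1, [0.09, -0.08, 0.02], 0],
    [1, [0.09, -0.08, 0.02], 0],
  ],
)

```text
t: 7.7
position: [-0.0385, 0.4914, 0.5399]
tcp_rot: [-2.027, -2.199, -0.505]
ft_force: [0.3, 0.8, -0.5]
width: 0.0852
finger_force: 0.0
```

```bash
python3 st.py
cat > t5.py <<'E'
import t4;from t4 import *
q=None
if __name__=="__main__":
    from plant import env
    q=np.clip(env.read_state()["q"],LO,HI);beam=[(9,q,[],None)]
    with Pool() as P_:
        for dep in range(5):
            o=[x for x in P_.map(go,[(b[1],b[2],d,4) for b in beam for d in D]) if x]
            o.sort(key=lambda x:x[0]);beam=o[:12];b=beam[0];print(dep,np.degrees(b[0]),b[1],b[3])
            if np.degrees(b[0])<4:break
    p,r=fk(q,L,S)
    for d,n in beam[0][2]:
        print(np.round(d,2),n,np.round(r.inv().apply(d*.12),3))
        for _ in range(n):q,p,r=row(q,p,r,r.inv().apply(d*.12),0,w=.5,lam=.02,n=6)
E
OMP_NUM_THREADS=1 python3 t5.py
```

```text
7.7 q [ 0.01  -0.305 -1.495  1.619 -0.183  1.216 -1.416] p [-0.039  0.491  0.54 ] w 0.08517408830579731 f [ 0.296  0.751 -0.528] 0.0
[[-0.103  0.984  0.144]
 [ 0.948  0.054  0.313]
 [ 0.3    0.169 -0.939]]
0 15.184072276176705 [ 0.095 -0.3   -1.5    1.62  -0.274  1.059 -1.304] [-0.016  0.542  0.557]
1 7.292893816379633 [-0.307 -0.3   -1.5    1.621 -0.155  0.984 -1.717] [-0.202  0.519  0.571]
2 0.0710628752236672 [-0.07  -0.3   -1.5    1.508 -0.337  0.954 -1.442] [-0.141  0.586  0.639]
[-0.58  0.58  0.58] 4 [ 0.094 -0.053 -0.053]
[-0.71  0.71  0.  ] 4 [ 0.087 -0.078  0.027]
[0. 1. 0.] 4 [0.1   0.011 0.065]
```

>>> arm_command(
  series=[
    [1, [0.09, -0.05, -0.05], 0],
    [1, [0.09, -0.05, -0.05], 0],
    [1, [0.09, -0.05, -0.05], 0],
    [1, [0.09, -0.05, -0.05], 0],
    [1, [0.087, -0.078, 0.03], 0],
    [1, [0.087, -0.078, 0.03], 0],
    [1, [0.087, -0.078, 0.03], 0],
    [1, [0.087, -0.078, 0.03], 0],
  ],
)

```text
t: 8.5
position: [-0.1813, 0.5031, 0.6333]
tcp_rot: [-1.86, -2.076, -0.592]
ft_force: [-0.2, 0.1, 0.1]
width: 0.0855
finger_force: 0.0
```

```bash
python3 st.py;OMP_NUM_THREADS=1 python3 t5.py
```

```text
8.5 q [-0.236 -0.305 -1.495  1.436 -0.145  1.239 -1.681] p [-0.181  0.503  0.633] w 0.08546462269880253 f [-0.184  0.082  0.061] 0.0
[[-0.123  0.991  0.055]
 [ 0.871  0.081  0.484]
 [ 0.475  0.108 -0.873]]
0 3.7674436909678963 [-0.338 -0.3   -1.5    1.493 -0.15   1.05  -1.762] [-0.24   0.521  0.632]
[-0.71  0.71  0.  ] 4 [ 0.084 -0.077  0.037]
```

>>> arm_command(
  series=[
    [1, [0.084, -0.077, 0.04], 0],
    [1, [0.084, -0.077, 0.04], 0],
    [1, [0.084, -0.077, 0.04], 0],
    [1, [0.084, -0.077, 0.04], 0],
    [1, [0.084, -0.077, 0.04], 0],
  ],
)

```text
t: 9.0
position: [-0.2474, 0.5104, 0.6363]
tcp_rot: [-1.733, -1.986, -0.608]
ft_force: [-0.1, 0.4, 0.5]
width: 0.0854
finger_force: 0.0
```

```bash
python3 st.py;cat > go.py <<'E'
from t3 import *
from plant import env
import sys
def plan(wps,q=None,step=.044,tilt=None,w=.5):
    q=np.clip(env.read_state()["q"] if q is None else q,LO,HI);p,r=fk(q,L,S)
    for wp in wps:
        v=np.array(wp)-p;n=int(np.ceil(np.linalg.norm(v)/step));cmd=np.round(r.inv().apply(v/n)/.4,3)
        for _ in range(n):
            q,p,r=row(q,p,r,cmd,0,w=w,lam=.02,n=8)
        print(n,cmd.tolist(),"->",p,"err",np.linalg.norm(np.array(wp)-p),q,"z",r.as_matrix()[:,2])
    return q,p,r
E
python3 - <<'E'
import sys;sys.path.insert(0,'.')
from go import *
plan([[.35,.3,.62],[.5,-.2,.5],[.5,-.35,.35],goal(40,.036,.13,.075,.15)[0],goal(40,.036,.13)[0]])
E
```

```text
9.0 q [-0.361 -0.304 -1.495  1.477 -0.136  1.078 -1.785] p [-0.247  0.51   0.636] w 0.08538261356865688 f [-0.051  0.425  0.469] 0.0
[[-0.124  0.992 -0.036]
 [ 0.802  0.121  0.585]
 [ 0.585  0.044 -0.81 ]]
15 [-0.042, 0.094, -0.022] -> [0.223 0.369 0.638] err 0.14572538538739468 [-1.115 -0.249  0.161  1.684 -0.349  1.234 -0.776] z [-0.035  0.568 -0.822]
15 [-0.096, 0.033, -0.037] -> [ 0.467 -0.13   0.519] err 0.07968077756830999 [-0.222  0.431  1.047  1.461 -0.755  1.928  0.91 ] z [-0.043  0.561 -0.826]
7 [-0.1, -0.0, 0.005] -> [ 0.5   -0.351  0.35 ] err 0.0011891793791942212 [ 0.291  0.841  0.896  1.242 -0.842  1.908  1.275] z [-0.043  0.561 -0.826]
5 [0.041, 0.002, 0.094] -> [ 0.486 -0.178  0.24 ] err 0.0009420282264381073 [-0.032  0.767  0.891  1.733 -0.904  1.558  1.324] z [-0.043  0.561 -0.826]
4 [0.009, 0.001, 0.092] -> [ 0.48  -0.083  0.127] err 0.0009084821485442822 [-0.146  0.858  0.787  1.939 -1.083  1.327  1.417] z [-0.043  0.561 -0.826]
```

Tilt is now 36° in the right direction. I'll come back round over the guard at a safe height.

>>> arm_command(
  series=[
    [1, [-0.04, 0.09, -0.02], 0],
    [1, [-0.04, 0.09, -0.02], 0],
    [1, [-0.04, 0.09, -0.02], 0],
    [1, [-0.04, 0.09, -0.02], 0],
    [1, [-0.04, 0.09, -0.02], 0],
    [1, [-0.04, 0.09, -0.02], 0],
    [1, [-0.04, 0.09, -0.02], 0],
    [1, [-0.04, 0.09, -0.02], 0],
    [1, [-0.04, 0.09, -0.02], 0],
    [1, [-0.04, 0.09, -0.02], 0],
    [1, [-0.04, 0.09, -0.02], 0],
    [1, [-0.04, 0.09, -0.02], 0],
    [1, [-0.04, 0.09, -0.02], 0],
    [1, [-0.04, 0.09, -0.02], 0],
    [1, [-0.04, 0.09, -0.02], 0],
  ],
)

```text
t: 10.5
position: [0.2285, 0.3666, 0.6314]
tcp_rot: [-1.74, -1.996, -0.603]
ft_force: [0.3, 0.8, -0.0]
width: 0.0848
finger_force: 0.0
```

Run:
```python
import st
from go import *
for w in ([.5,-.2,.55],[.45,.05,.6]): plan([w,[.5,-.35,.4],[.5,-.35,.35],goal(40,.036,.13)[0]])
```

```text
10.5 q [-1.086 -0.244  0.153  1.697 -0.367  1.215 -0.747] p [0.229 0.367 0.631] w 0.08484463793640742 f [ 0.33   0.845 -0.004] 0.0
[[-0.126  0.992 -0.031]
 [ 0.808  0.121  0.576]
 [ 0.575  0.047 -0.816]]
15 [-0.09, 0.033, -0.045] -> [ 0.456 -0.096  0.566] err 0.11462805802827705 [-0.246  0.308  0.929  1.427 -0.708  1.927  0.729] z [-0.041  0.567 -0.823]
7 [-0.11, 0.003, -0.003] -> [ 0.501 -0.35   0.398] err 0.0019728865771741024 [ 0.37   0.752  0.723  1.164 -0.751  1.93   1.143] z [-0.041  0.567 -0.823]
2 [-0.034, -0.003, 0.05] -> [ 0.5  -0.35  0.35] err 0.0003339068284210532 [ 0.362  0.781  0.713  1.237 -0.752  1.847  1.193] z [-0.041  0.567 -0.823]
8 [0.029, 0.001, 0.105] -> [ 0.478 -0.084  0.126] err 0.0016491186795353973 [-0.019  0.774  0.581  1.935 -0.985  1.204  1.325] z [-0.041  0.567 -0.823]
9 [-0.085, 0.05, -0.046] -> [0.447 0.055 0.601] err 0.005693126892287086 [-0.828  0.149  1.153  1.51  -0.717  1.784  0.392] z [-0.032  0.576 -0.817]
11 [-0.102, -0.001, -0.016] -> [ 0.501 -0.349  0.4  ] err 0.0012806126008717486 [ 0.379  0.746  0.708  1.166 -0.755  1.93   1.143] z [-0.032  0.576 -0.817]
2 [-0.037, -0.004, 0.051] -> [ 0.5  -0.35  0.35] err 0.0004487254956590063 [ 0.374  0.778  0.698  1.24  -0.756  1.845  1.196] z [-0.032  0.576 -0.817]
8 [0.028, 0.0, 0.105] -> [ 0.478 -0.084  0.127] err 0.0015781015607198511 [-0.001  0.77   0.564  1.938 -0.989  1.2    1.336] z [-0.032  0.576 -0.817]
```

>>> arm_command(
  series=[
    [1, [-0.085, 0.05, -0.046], 0],
    [1, [-0.085, 0.05, -0.046], 0],
    [1, [-0.085, 0.05, -0.046], 0],
    [1, [-0.085, 0.05, -0.046], 0],
    [1, [-0.085, 0.05, -0.046], 0],
    [1, [-0.085, 0.05, -0.046], 0],
    [1, [-0.085, 0.05, -0.046], 0],
    [1, [-0.085, 0.05, -0.046], 0],
    [1, [-0.085, 0.05, -0.046], 0],
    [1, [-0.1, 0, -0.016], 0],
    [1, [-0.1, 0, -0.016], 0],
    [1, [-0.1, 0, -0.016], 0],
    [1, [-0.1, 0, -0.016], 0],
    [1, [-0.1, 0, -0.016], 0],
    [1, [-0.1, 0, -0.016], 0],
    [1, [-0.1, 0, -0.016], 0],
    [1, [-0.1, 0, -0.016], 0],
    [1, [-0.1, 0, -0.016], 0],
    [1, [-0.1, 0, -0.016], 0],
    [1, [-0.1, 0, -0.016], 0],
  ],
)

```text
t: 12.5
position: [0.5039, -0.3466, 0.4025]
tcp_rot: [-1.741, -1.995, -0.6]
ft_force: [0.8, 0.5, 0.3]
width: 0.0853
finger_force: 0.0
```

Run:
```python
import st
from go import *
from plant import env
c=env.camera("wrist");E=c["extrinsics"];s=env.read_state();r=R.from_rotvec(s["tcp_rot"])
print("cam in tool",r.inv().apply(E[:3,3]-s["position"]),r.inv().as_matrix()@E[:3,2])
cv2.imwrite("pics/w1.png",cv2.resize(c["pixels"][...,::-1],(800,600)))
rg=goal(36,.036,.13)[1];print("err rot in tool",(r.inv()*rg).as_rotvec())
plan([[.5,-.35,.35],goal(36,.036,.13)[0]])
```

```text
12.5 q [ 0.385  0.732  0.673  1.162 -0.74   1.923  1.115] p [ 0.504 -0.347  0.403] w 0.08526545102505807 f [0.797 0.495 0.281] 0.0
[[-0.125  0.992 -0.033]
 [ 0.809  0.121  0.576]
 [ 0.575  0.045 -0.817]]
cam in tool [ 0.078  0.001 -0.121] [-0.283  0.003  0.959]
err rot in tool [0.003 0.013 0.066]
2 [-0.037, -0.007, 0.051] -> [ 0.5  -0.35  0.35] err 0.00044400236704579885 [ 0.39   0.767  0.66   1.239 -0.736  1.835  1.172] z [-0.034  0.576 -0.817]
8 [0.028, 0.0, 0.105] -> [ 0.478 -0.084  0.127] err 0.001675309678786562 [ 0.025  0.756  0.522  1.937 -0.966  1.179  1.307] z [-0.034  0.576 -0.817]
```

View pics/w1.png

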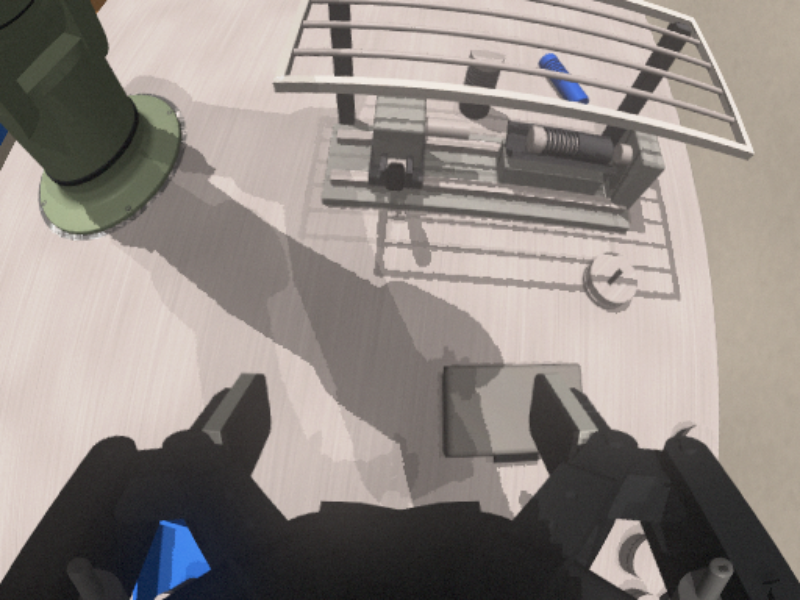

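The wrist picture shows the grip end at (395,178) under the guard, with the guard's near edge running from (278,86) to (752,153). I'll check these against the model. I'll also turn the hand half round so the wrist camera's side faces away from the guard.

>>> arm_command(
  series=[
    [1, [0, 0, 0], 1],
    [1, [0, 0, 0], 1],
    [1, [0, 0, 0], 1],
    [1, [0, 0, 0], 1],
    [1, [0, 0, 0], 1],
    [1, [0, 0, 0], 1],
    [1, [0, 0, 0], 1],
    [1, [0, 0, 0], 1],
    [1, [0, 0, 0], 1],
    [1, [0, 0, 0], 1],
    [1, [0, 0, 0], 1],
    [1, [0, 0, 0], 1],
    [1, [0, 0, 0], 1],
    [1, [0, 0, 0], 1],
    [1, [0, 0, 0], 1],
    [1, [0, 0, 0], 1],
    [1, [0, 0, 0], 1],
    [1, [0, 0, 0], 1],
    [1, [0, 0, 0], 1],
    [1, [0, 0, 0], 1],
  ],
)

```text
t: 14.55
position: [0.5038, -0.3451, 0.4035]
tcp_rot: [-2.524, -0.131, 0.005]
ft_force: [0.6, 1.4, 1.3]
width: 0.0852
finger_force: 0.0
```

>>> arm_command(
  series=[
    [1, [0, 0, 0], 1],
    [1, [0, 0, 0], 1],
    [1, [0, 0, 0], 1],
    [1, [0, 0, 0], 1],
    [1, [0, 0, 0], 1],
    [1, [0, 0, 0], 1],
    [1, [0, 0, 0], 1],
    [1, [0, 0, 0], 1],
    [1, [0, 0, 0], 1],
    [1, [0, 0, 0], 1],
    [1, [0, 0, 0], 1],
    [1, [0, 0, 0], 1],
    [1, [0, 0, 0], 1],
    [1, [0, 0, 0], 1],
    [1, [0, 0, 0], 1],
    [1, [0, 0, 0], 1],
    [1, [0, 0, 0], 1],
    [1, [0, 0, 0], 1],
    [1, [0, 0, 0], 1],
    [1, [0, 0, 0], 1],
  ],
)

```text
t: 16.55
position: [0.5038, -0.3451, 0.4035]
tcp_rot: [-1.943, 1.804, 0.607]
ft_force: [-0.3, 0.5, -0.5]
width: 0.0853
finger_force: 0.0
```

```bash
cat > look.py <<'E'
import st
from go import *
def fproj(c,P):
    E=c["extrinsics"];p=(np.atleast_2d(P)-E[:3,3])@E[:3,:3];h=np.hypot(p[:,0],p[:,1]);t=np.arctan2(h,p[:,2])/h
    return np.c_[c["fx"]*t*p[:,0]+c["cx"],c["fy"]*t*p[:,1]+c["cy"]]
E
python3 - <<'E'
from look import *
c=env.camera("wrist");r=R.from_rotvec(env.read_state()["tcp_rot"])
rg=goal(36,.036,.13)[1]*R.from_euler('z',np.pi);print("err rot in tool",(r.inv()*rg).as_rotvec())
P=[lever(.036,.13,.1),lever(.036,.13,.045),[0,.014,.1],[-.115,.2,.27],[-.115,-.24,.27],[-.065,.2,.018],[-.065,-.235,.018]]
u=fproj(c,g2w(g,P));print((u/.64).round().tolist())
m=u[0];x,y=int(np.clip(m[0]-100,0,352)),int(np.clip(m[1]-75,0,264));print("crop",x,y)
cv2.imwrite("pics/w2.png",cv2.resize(c["pixels"][...,::-1],(800,600)))
# earlier-view residual check, camera pose rebuilt from tool pose then
Rt=R.from_rotvec([-1.741,-1.995,-.6]);s=env.read_state();E=c["extrinsics"]
T=np.eye(4);T[:3,:3]=r.as_matrix();T[:3,3]=s["position"];T0=np.eye(4);T0[:3,:3]=Rt.as_matrix();T0[:3,3]=[.5039,-.3466,.4025]
c0=dict(c);c0["extrinsics"]=T0@np.linalg.inv(T)@E;print("w1 pred",(fproj(c0,g2w(g,P))/.64).round().tolist())
E
```

```text
16.55 q [ 0.372  0.735  0.697  1.166 -0.751  1.93  -2.079] p [ 0.504 -0.345  0.403] w 0.08526024879897166 f [-0.325  0.482 -0.541] 0.0
[[ 0.064 -0.997 -0.034]
 [-0.815 -0.071  0.575]
 [-0.576 -0.009 -0.817]]
err rot in tool [-0.004 -0.014  0.006]
[[407.0, 285.0], [406.0, 279.0], [341.0, 314.0], [517.0, 390.0], [86.0, 373.0], [482.0, 236.0], [172.0, 237.0]]
crop 160 107
w1 pred [[395.0, 182.0], [395.0, 174.0], [469.0, 132.0], [275.0, 94.0], [748.0, 164.0], [316.0, 199.0], [627.0, 230.0]]
```

View pics/w2.png

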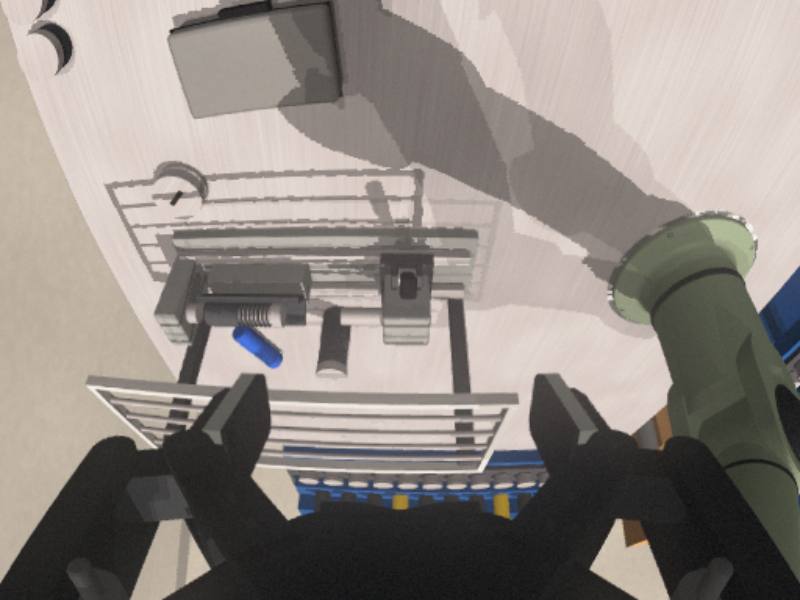

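In this view the grip (408,284) and quill end (341,316) match the model's prediction within about 2 px. Next I'll plan the approach.

Run:
```python
from look import *
plan([goal(36,.036,.13,.075,.12)[0],goal(36,.036,.13,.075,.003)[0]],step=.03)
```

```text
16.6 q [ 0.372  0.735  0.697  1.166 -0.751  1.93  -2.085] p [ 0.504 -0.345  0.403] w 0.08532714333814358 f [-0.515 -0.152 -0.165] 0.0
[[ 0.058 -0.998 -0.034]
 [-0.815 -0.067  0.575]
 [-0.576 -0.006 -0.817]]
9 [-0.014, 0.002, 0.072] -> [ 0.485 -0.153  0.223] err 0.00190211524394141 [ 0.067  0.678  0.64   1.782 -0.836  1.403 -1.98 ] z [-0.034  0.575 -0.817]
4 [-0.001, 0.001, 0.074] -> [ 0.48  -0.083  0.127] err 0.0011163319660841306 [ 0.005  0.767  0.551  1.934 -0.981  1.195 -1.883] z [-0.034  0.575 -0.817]
```

>>> arm_command(
  series=[
    [1, [-0.014, 0.002, 0.072], 0],
    [1, [-0.014, 0.002, 0.072], 0],
    [1, [-0.014, 0.002, 0.072], 0],
    [1, [-0.014, 0.002, 0.072], 0],
    [1, [-0.014, 0.002, 0.072], 0],
    [1, [-0.014, 0.002, 0.072], 0],
    [1, [-0.014, 0.002, 0.072], 0],
    [1, [-0.014, 0.002, 0.072], 0],
    [1, [-0.014, 0.002, 0.072], 0],
    [1, [0, 0, 0], 0],
  ],
)

```text
t: 17.6
position: [0.4838, -0.1523, 0.2192]
tcp_rot: [-1.948, 1.796, 0.611]
ft_force: [0.9, -0.2, 0.6]
width: 0.0853
finger_force: 0.0
```

Run:
```python
from look import *
c=env.camera("wrist");u=fproj(c,g2w(g,[lever(.036,.13,.1),lever(.036,.13,.045),[-.115,.2,.27],[0,.014,.1]]));print((u/.64).round())
cv2.imwrite("pics/w3.png",cv2.resize(c["pixels"][...,::-1],(800,600)))
plan([goal(36,.036,.13,.075,.003)[0]],step=.03)
```

```text
17.6 q [ 0.064  0.68   0.638  1.787 -0.837  1.401 -1.968] p [ 0.484 -0.152  0.219] w 0.08534749317380935 f [ 0.921 -0.161  0.56 ] 0.0
[[ 0.069 -0.997 -0.037]
 [-0.813 -0.078  0.577]
 [-0.578 -0.01  -0.816]]
[[399. 317.]
 [399. 299.]
 [649. 569.]
 [285. 356.]]
4 [-0.001, 0.001, 0.073] -> [ 0.479 -0.083  0.128] err 0.00035934912119336553 [ 0.005  0.766  0.552  1.934 -0.979  1.197 -1.874] z [-0.035  0.576 -0.817]
```

View pics/w3.png

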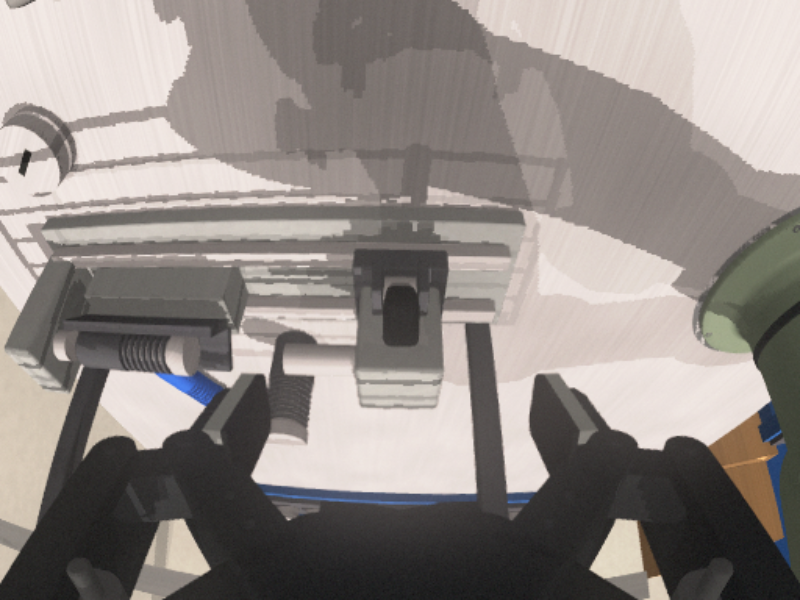

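The grip lies at (383–418, 285–345), centred between the open fingers and matching the prediction. I'll go in and close.

>>> arm_command(
  series=[
    [1, [0, 0, 0.073], 0],
    [1, [0, 0, 0.073], 0],
    [1, [0, 0, 0.073], 0],
    [1, [0, 0, 0.073], 0],
    [-1, [0, 0, 0], 0],
    [-1, [0, 0, 0], 0],
    [-1, [0, 0, 0], 0],
    [-1, [0, 0, 0], 0],
    [-1, [0, 0, 0], 0],
    [-1, [0, 0, 0], 0],
    [-1, [0, 0, 0], 0],
  ],
  force=40,
)

```text
t: 18.75
position: [0.4809, -0.089, 0.1265]
tcp_rot: [-1.945, 1.8, 0.604]
ft_force: [0.1, -4.0, 7.3]
width: 0.0175
finger_force: 40.2
```

Run:
```python
from look import *
p=env.read_state()["position"];print("gauge coords",R.from_euler('z',-g[2]).apply(p-[g[0],g[1],0]))
r=R.from_rotvec(env.read_state()["tcp_rot"]);print("per m along -gauge y in tool/0.4:",r.inv().apply(G.apply([0,-1,0]))/.4)
```

```text
18.75 q [ 0.009  0.768  0.554  1.927 -0.979  1.2   -1.876] p [ 0.481 -0.089  0.126] w 0.017473439155373773 f [ 0.058 -3.959  7.266] 40.157981514930725
[[ 0.067 -0.997 -0.032]
 [-0.815 -0.073  0.575]
 [-0.576 -0.013 -0.817]]
gauge coords [-0.103  0.098  0.126]
per m along -gauge y in tool/0.4: [ 0.035 -2.5    0.014]
```

>>> arm_command(
  series=[
    [-1, [0, -0.025, 0], 0],
    [-1, [0, -0.025, 0], 0],
    [-1, [0, -0.025, 0], 0],
    [-1, [0, -0.025, 0], 0],
    [-1, [0, -0.025, 0], 0],
    [-1, [0, -0.025, 0], 0],
    [-1, [0, -0.025, 0], 0],
    [-1, [0, -0.025, 0], 0],
  ],
)

```text
t: 19.55
position: [0.5603, -0.0837, 0.1268]
tcp_rot: [-1.946, 1.802, 0.604]
ft_force: [-5.1, -7.5, 1.1]
width: 0.0177
finger_force: 40.2
```

>>> arm_command(
  series=[
    [-1, [0, -0.007, 0], 0],
    [-1, [0, -0.007, 0], 0],
    [-1, [0, -0.007, 0], 0],
  ],
)

```text
t: 19.85
position: [0.5682, -0.0832, 0.1269]
tcp_rot: [-1.946, 1.803, 0.605]
ft_force: [-6.0, -6.9, 0.9]
width: 0.0177
finger_force: 40.0
```

```bash
cat > gc.py <<'E'
from look import *
s=env.read_state();print("gauge coords",R.from_euler('z',-g[2]).apply(s["position"]-[g[0],g[1],0]),"F gauge",R.from_euler('z',-g[2]).apply(s["ft_force"]))
E
python3 gc.py
```

```text
19.85 q [-0.016  0.848  0.541  1.717 -0.993  1.271 -2.019] p [ 0.568 -0.083  0.127] w 0.017666368637986794 f [-5.968 -6.95   0.896] 39.97792303562164
[[ 0.066 -0.997 -0.033]
 [-0.816 -0.073  0.574]
 [-0.575 -0.011 -0.818]]
gauge coords [-0.103  0.01   0.127] F gauge [-6.549  6.406  0.896]
```

>>> arm_command(
  series=[
    [-1, [0, -0.005, 0], 0],
    [-1, [0, -0.005, 0], 0],
  ],
)

```text
t: 20.05
position: [0.5721, -0.0829, 0.1269]
tcp_rot: [-1.946, 1.803, 0.605]
ft_force: [-5.9, -7.8, -0.5]
width: 0.0176
finger_force: 39.9
```

>>> arm_command(
  series=[
    [-1, [0, -0.003, 0], 0],
  ],
)

```text
t: 20.15
position: [0.5733, -0.0828, 0.1269]
tcp_rot: [-1.946, 1.803, 0.605]
ft_force: [-12.2, -8.7, 2.5]
width: 0.0173
finger_force: 40.1
```

>>> arm_command(
  series=[
    [-1, [0, -0.003, 0], 0],
  ],
)

```text
t: 20.25
position: [0.5735, -0.0829, 0.1268]
tcp_rot: [-1.946, 1.803, 0.607]
ft_force: [-19.6, -8.9, 4.9]
width: 0.0175
finger_force: 40.6
```

The stop is firm (20 N at travel ≈ 0.130), so the punch is home. Next is the arc to press the lever down.

```bash
python3 - <<'E'
from gc import *
E
cat > arc.py <<'E'
from look import *
s=env.read_state();r=R.from_rotvec(s["tcp_rot"]);gp=R.from_euler('z',-g[2]).apply(s["position"]+r.apply([0,0,.003])-[g[0],g[1],0])
v=np.array([gp[0]+.045,gp[2]-.07]);rad=np.hypot(*v);e0=np.arctan2(v[1],-v[0]);print(gp,rad,np.degrees(e0))
E_=np.linspace(e0,np.radians(-5),13)
pts=np.array([[-.045-rad*np.cos(e),0,.07+rad*np.sin(e)] for e in E_])
print(np.round(r.inv().apply(G.apply(np.diff(pts,axis=0)))/.4,4).tolist())
E
python3 arc.py
```

```text
20.25 q [-0.017  0.854  0.541  1.702 -0.992  1.277 -2.029] p [ 0.573 -0.083  0.127] w 0.01752287139843386 f [-19.621  -8.851   4.858] 40.611578822135925
[[ 0.065 -0.997 -0.035]
 [-0.815 -0.073  0.574]
 [-0.575 -0.009 -0.818]]
[-0.101  0.005  0.124] 0.07829997243291745 43.9845319722424
[[0.0136, 0.0002, 0.0031], [0.0133, 0.0002, 0.0041], [0.013, 0.0002, 0.005], [0.0126, 0.0002, 0.0059], [0.0122, 0.0002, 0.0068], [0.0116, 0.0002, 0.0077], [0.0111, 0.0002, 0.0085], [0.0104, 0.0001, 0.0092], [0.0098, 0.0001, 0.01], [0.009, 0.0001, 0.0106], [0.0082, 0.0001, 0.0112], [0.0074, 0.0001, 0.0118]]
```

>>> arm_command(
  series=[
    [-1, [0.0136, 0, 0.003], 0],
    [-1, [0.0133, 0, 0.004], 0],
    [-1, [0.013, 0, 0.005], 0],
    [-1, [0.0126, 0, 0.006], 0],
    [-1, [0.0122, 0, 0.007], 0],
    [-1, [0.0116, 0, 0.0077], 0],
  ],
)

```text
t: 20.85
position: [0.5745, -0.0993, 0.0987]
tcp_rot: [-1.945, 1.802, 0.61]
ft_force: [-19.9, -2.8, 8.0]
width: 0.0174
finger_force: 40.6
```

>>> arm_command(
  series=[
    [-1, [0.011, 0, 0.0085], 0],
    [-1, [0.0104, 0, 0.0092], 0],
    [-1, [0.0098, 0, 0.01], 0],
  ],
)

```text
t: 21.15
position: [0.5748, -0.1033, 0.0823]
tcp_rot: [-1.945, 1.802, 0.61]
ft_force: [-20.3, -5.0, 7.3]
width: 0.0176
finger_force: 41.3
```

>>> arm_command(
  series=[
    [-1, [0.009, 0, 0.0106], 0],
  ],
)

```text
t: 21.25
position: [0.5748, -0.1039, 0.0767]
tcp_rot: [-1.945, 1.803, 0.61]
ft_force: [-20.2, -4.9, 6.3]
width: 0.0176
finger_force: 41.4
```

```bash
python3 gc.py
```

```text
21.25 q [ 0.034  0.941  0.514  1.678 -1.021  1.247 -1.964] p [ 0.575 -0.104  0.077] w 0.017589114849707783 f [-20.156  -4.877   6.305] 41.365118622779846
[[ 0.064 -0.997 -0.037]
 [-0.814 -0.074  0.576]
 [-0.577 -0.007 -0.817]]
gauge coords [-0.124  0.005  0.077] F gauge [-3.562 20.43   6.305]
```

>>> arm_command(
  series=[
    [-1, [0.008, 0, 0.011], 0],
  ],
)

```text
t: 21.35
position: [0.5749, -0.1041, 0.0712]
tcp_rot: [-1.946, 1.803, 0.61]
ft_force: [-20.1, -6.1, 7.6]
width: 0.0176
finger_force: 41.5
```

>>> arm_command(
  series=[
    [-1, [0.0074, 0, 0.0118], 0],
  ],
)

```text
t: 21.45
position: [0.5748, -0.1039, 0.0656]
tcp_rot: [-1.946, 1.803, 0.61]
ft_force: [-20.2, -6.4, 6.5]
width: 0.0177
finger_force: 41.5
```

>>> arm_command(
  series=[
    [-1, [0.005, 0, 0.007], 0],
  ],
)

```text
t: 21.55
position: [0.5748, -0.1036, 0.062]
tcp_rot: [-1.945, 1.803, 0.611]
ft_force: [-19.8, -4.3, 6.0]
width: 0.0175
finger_force: 41.3
```

>>> arm_command(
  series=[
    [-1, [0.005, 0, 0.008], 0],
  ],
)

```text
t: 21.65
position: [0.5748, -0.1033, 0.0584]
tcp_rot: [-1.945, 1.803, 0.611]
ft_force: [-20.7, -3.4, 6.2]
width: 0.0177
finger_force: 41.2
```

>>> arm_command(
  series=[
    [-1, [0.004, 0, 0.006], 0],
  ],
)

```text
t: 21.75
position: [0.575, -0.1032, 0.057]
tcp_rot: [-1.944, 1.801, 0.612]
ft_force: [-29.3, -9.0, 44.8]
width: 0.0174
finger_force: 44.6
```

```bash
python3 - <<'E'
from gc import *
E
python3 gc.py
python3 - <<'E'
from look import *
c=env.camera("wrist");cv2.imwrite("pics/w4.png",cv2.resize(c["pixels"][...,::-1],(800,600)))
u=fproj(c,g2w(g,[lever(.13,.95,.1),lever(.13,.95,.045),lever(.13,.85,.1)]));print((u/.64).round())
E
```

```text
21.75 q [ 0.041  0.97   0.501  1.677 -1.039  1.228 -1.942] p [ 0.575 -0.103  0.057] w 0.01736885827375712 f [-29.346  -8.992  44.804] 44.56282049417496
[[ 0.065 -0.997 -0.036]
 [-0.813 -0.074  0.577]
 [-0.578 -0.008 -0.816]]
gauge coords [-0.123  0.005  0.057] F gauge [-7.073 29.867 44.804]
21.75 q [ 0.041  0.97   0.501  1.677 -1.039  1.228 -1.942] p [ 0.575 -0.103  0.057] w 0.01736885827375712 f [-29.346  -8.992  44.804] 44.56282049417496
[[ 0.065 -0.997 -0.036]
 [-0.813 -0.074  0.577]
 [-0.578 -0.008 -0.816]]
[[400. 432.]
 [398. 487.]
 [400. 471.]]
```

View pics/w4.png

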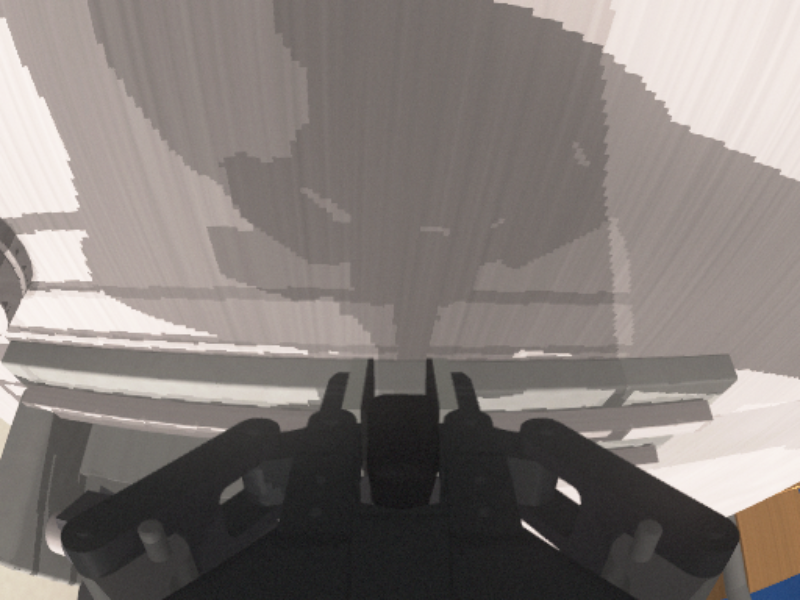

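The vertical force jumped to 45 N, so the lever is on its stop. In the picture the grip is level between the pads at (403, 395–505). I'll open the fingers without lifting.

>>> arm_command(
  series=[
    [0, [0, 0, 0], 0],
    [0, [0, 0, 0], 0],
    [0, [0, 0, 0], 0],
    [0, [0, 0, 0], 0],
    [0, [0, 0, 0], 0],
  ],
)

```text
t: 22.3
position: [0.5776, -0.1021, 0.0557]
tcp_rot: [-1.946, 1.8, 0.606]
ft_force: [-0.6, 0.4, 0.2]
width: 0.0429
finger_force: 0.0
```

```bash
python3 gc.py
python3 - <<'E'
from look import *
plan([env.read_state()["position"]+G.apply([-.115,0,.164])],step=.03)
E
```

```text
22.3 q [ 0.04   0.972  0.499  1.674 -1.042  1.223 -1.942] p [ 0.578 -0.102  0.056] w 0.04292858942393341 f [-0.567  0.418  0.236] 0.0
[[ 0.067 -0.997 -0.033]
 [-0.814 -0.074  0.576]
 [-0.577 -0.012 -0.817]]
gauge coords [-0.123  0.002  0.056] F gauge [0.454 0.539 0.236]
22.3 q [ 0.04   0.972  0.499  1.674 -1.042  1.223 -1.942] p [ 0.578 -0.102  0.056] w 0.04292858942393341 f [-0.567  0.418  0.236] 0.0
[[ 0.067 -0.997 -0.033]
 [-0.814 -0.074  0.576]
 [-0.577 -0.012 -0.817]]
7 [0.001, 0.0, -0.071] -> [ 0.585 -0.217  0.218] err 0.0013705584229303613 [ 0.166  0.851  0.611  1.435 -0.871  1.546 -2.068] z [-0.033  0.576 -0.817]
```

>>> arm_command(
  series=[
    [0, [0, 0, -0.03], 0],
    [0, [0, 0, -0.06], 0],
    [0, [0, 0, -0.07], 0],
    [0, [0, 0, -0.07], 0],
    [0, [0, 0, -0.07], 0],
    [0, [0, 0, -0.07], 0],
    [0, [0, 0, -0.07], 0],
    [0, [0, 0, 0], 0],
  ],
)

```text
t: 23.1
position: [0.5836, -0.207, 0.2029]
tcp_rot: [-1.945, 1.802, 0.598]
ft_force: [-1.0, -0.6, -0.5]
width: 0.0426
finger_force: 0.0
```

```bash
python3 gc.py
python3 - <<'E'
from look import *
C={n:env.camera(n) for n in("wrist","side","top")}
def crop(n,x,y,w,h,k,ws):
    im=cv2.resize(C[n]["pixels"][y:y+h,x:x+w,::-1],(w*k,h*k),interpolation=cv2.INTER_CUBIC)
    pr=fproj if n=="wrist" else proj
    u=(pr(C[n],g2w(g,ws))-[x,y])*k
    print(n,u.round().tolist());return im
a12=[lever(.13,.95,.1)+[0,0,d] for d in(.012,-.012)]
ws=a12+[[0,-.08,.118],[0,-.19,.114],lever(.13,.85,.1)]
u=fproj(C["wrist"],g2w(g,[lever(.13,.95,.075)]))[0].astype(int);x0,y0=max(0,min(312,u[0]-100)),max(0,min(264,u[1]-60));print(x0,y0)
W=crop("wrist",x0,y0,200,120,4,ws)
S_=crop("side",170,190,133,80,3,ws);T_=crop("top",200,110,133,80,3,ws)
m=np.zeros((480+240-120,800,3),np.uint8);W=W[:360];m[:360]=W;m[360:600,:399]=S_;m[360:600,400:799]=T_
cv2.imwrite("pics/m.png",m)
E
```

```text
23.1 q [ 0.148  0.852  0.606  1.472 -0.883  1.508 -2.058] p [ 0.584 -0.207  0.203] w 0.042600969715669894 f [-0.961 -0.63  -0.531] 0.0
[[ 0.067 -0.997 -0.029]
 [-0.817 -0.071  0.573]
 [-0.573 -0.015 -0.819]]
gauge coords [-0.228  0.003  0.203] F gauge [-0.566  0.999 -0.531]
23.1 q [ 0.148  0.852  0.606  1.472 -0.883  1.508 -2.058] p [ 0.584 -0.207  0.203] w 0.042600969715669894 f [-0.961 -0.63  -0.531] 0.0
[[ 0.067 -0.997 -0.029]
 [-0.817 -0.071  0.573]
 [-0.573 -0.015 -0.819]]
158 129
wrist [[404.0, 217.0], [405.0, 142.0], [132.0, 587.0], [-171.0, 551.0], [404.0, 212.0]]
side [[342.0, 23.0], [342.0, 45.0], [223.0, 77.0], [90.0, 72.0], [342.0, 25.0]]
top [[295.0, 305.0], [293.0, 309.0], [136.0, 217.0], [130.0, 104.0], [294.0, 306.0]]
```

View pics/m.png

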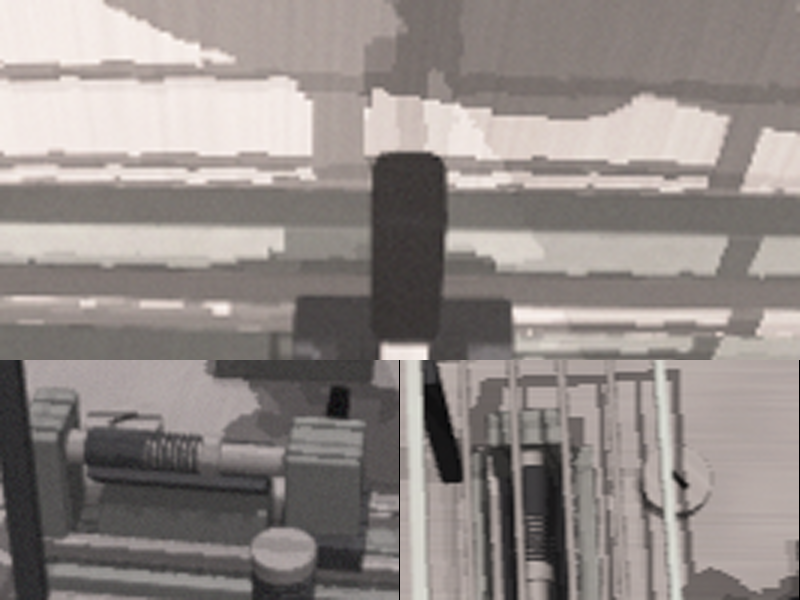

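The final views show the anvil, punch and quill end to end with no gap, and the lever level with its grip at the predicted locked position. The hand is clear and touching nothing. Handing in.

```bash
python3 -c "
from plant import env
print(env.hand_in())"
```

```text
the job is handed in; nothing more can be done
None
```

I handed the job in at about 23 s: the punch is home against the anvil with no visible gap at either end, the lever is down on its stop, and the arm is clear. The hand-in returned no verdict.

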